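Break down two stacks of packed sample tubs

TASK

Take the two stacks of sealed sample tubs apart and set each tub on its own place: the green-lidded tub on the middle of the scale's pan, the yellow-lidded tub on the middle of the round labelling turntable, the red-lidded tub in the middle of the red tray and the blue-lidded tub in the middle of the blue tray, each oblong tub turned so that its sides run parallel with its tray's. Keep the tubs upright, set them down gently rather than dropping them, and leave the jar and the roll of tape where they are.

Things in the scene. Friction and masses are not known exactly. Their poses are not given: they have to be found in the camera images.
- tub_red_mid (a point): White plastic tub, sealed, with a red lid, oblong: 60 mm along its x, 124 mm along its y, 50 mm high, flat straight sides, about 0.3 kg. Starts flat on the table with one of the two small tubs standing on it. This point is its centre, 25 mm above its underside; z up when upright. Best gripped across its 60 mm width (fingers closing along its x).
- tub_blue_mid (a point): White plastic tub, sealed, with a blue lid, oblong: 60 mm along its x, 124 mm along its y, 50 mm high, flat straight sides, about 0.3 kg. Starts flat on the table with one of the two small tubs standing on it. This point is its centre, 25 mm above its underside; z up when upright. Best gripped across its 60 mm width (fingers closing along its x).
- tub_green_mid (a point): White plastic tub, sealed, with a green lid, square: 60 by 60 mm, 50 mm high, flat straight sides, about 0.18 kg. Starts on top of one of the two oblong tubs, turned at any small angle. This point is its centre, 25 mm above its underside; z up when upright; x and y square to its sides.
- tub_yellow_mid (a point): White plastic tub, sealed, with a yellow lid, square: 60 by 60 mm, 50 mm high, flat straight sides, about 0.18 kg. Starts on top of one of the two oblong tubs, turned at any small angle. This point is its centre, 25 mm above its underside; z up when upright; x and y square to its sides.
- tray_red: Shallow open red plastic tray, fixed to the table: 132 mm along its x, 168 mm along its y, inside 124 by 160 mm, walls 18 mm high, 4 mm thick. The origin is the centre of its underside, at table height; its inner floor is 4 mm above. Its long side is its y.
- tray_blue: Shallow open blue plastic tray, fixed to the table: 132 mm along its x, 168 mm along its y, inside 124 by 160 mm, walls 18 mm high, 4 mm thick. The origin is the centre of its underside, at table height; its inner floor is 4 mm above. Its long side is its y.
- scale_pan (a point): Bench scale, fixed: white housing 155 by 132 mm with a small display beside the pan (on its -x side), and a flat steel pan 118 by 122 mm without rim. This point is the centre of the pan's top face, 45 mm above the table.
- turntable_top (a point): Labelling turntable, fixed (it does not turn): a round plate 128 mm across with a black rubber top on a grey round foot. This point is the centre of its flat top, 55 mm above the table.
- jar: Bystander: amber glass jar with a black cap, 56 mm across, 75 mm high, loose; the origin is the centre of its underside.
- tape: Bystander: orange roll of tape lying flat, 90 mm across, 25 mm high, loose; the origin is the centre of its underside.
Things that resemble listed ones, but are neither listed nor needed, are in the scene too. What is shaped like the part that bears tub_yellow_mid but purple is not meant.

How it is judged:
At the end, for the whole second after the job is handed in: All four tubs released, at rest, upright (0.06 rad), each centred within 15 mm on its own place and within 4 mm of its seated height; red and blue tubs parallel with their trays, long side with long side, within 0.15 rad; jar and tape upright and within 3 cm of their starts (horizontal distance between tub_red_mid and tray_red below 0.015 m and z of tub_red_mid in the frame of tray_red between 0.025 and 0.033 m and angle between each of tub_red_mid, tub_blue_mid, tub_green_mid, tub_yellow_mid's own z axis and vertical below 0.06 rad and linear speed of each of tub_red, tub_blue, tub_green, tub_yellow below 0.02 m/s and angular speed of each of tub_red, tub_blue, tub_green, tub_yellow below 0.2 rad/s and angle between the x axis of tub_red_mid and the x axis of tray_red, either way round below 0.15 rad and horizontal distance between tub_blue_mid and tray_blue below 0.015 m and z of tub_blue_mid in the frame of tray_blue between 0.025 and 0.033 m and angle between the x axis of tub_blue_mid and the x axis of tray_blue, either way round below 0.15 rad and horizontal distance between tub_green_mid and scale_pan below 0.015 m and z of tub_green_mid in the frame of scale_pan between 0.021 and 0.029 m and horizontal distance between tub_yellow_mid and turntable_top below 0.015 m and z of tub_yellow_mid in the frame of turntable_top between 0.021 and 0.029 m and distance of each of jar, tape from where it was at the start of the episode below 0.03 m and angle between each of jar, tape's own z axis and vertical below 0.1 rad); the robot touches nothing.
It fails at once if a tub is tipped more than about 35 degrees (angle between any of tub_red_mid, tub_blue_mid, tub_green_mid, tub_yellow_mid's own z axis and vertical above 0.6 rad).
It fails at once if a tub is dropped or thrown (falls free by more than about 2 cm) ((linear speed of tub_red above 0.65 m/s and contact force between the fingers and tub_red below 0.05 N) or (linear speed of tub_blue above 0.65 m/s and contact force between the fingers and tub_blue below 0.05 N) or (linear speed of tub_green above 0.65 m/s and contact force between the fingers and tub_green below 0.05 N) or (linear speed of tub_yellow above 0.65 m/s and contact force between the fingers and tub_yellow below 0.05 N)).
It fails at once if the amber jar is pushed or knocked over (moved more than 3 cm) (distance of jar from where it was at the start of the episode above 0.03 m).
It fails at once if the roll of tape is pushed or knocked over (moved more than 3 cm) (distance of tape from where it was at the start of the episode above 0.03 m).
It also fails if it takes over 120 s, if anything falls off the work surface, if the arm or the gripper's body presses on something with over 40 N, if the wrist force passes 120 N, or if a joint passes its speed limit or range.

ROBOT

A 6-joint arm with a two-finger parallel gripper is mounted at the origin on the work surface. World frame = base frame: x ahead of the robot, y to its left, z up, the work surface at z = 0. Lengths are in m, angles in rad, forces in N, time in s.
With the tool pointing down it reaches from about 0.375 to 0.9 m from the base axis. Payload 3.1 kg.
Tool frame: the origin (TCP) lies at the very end of the fingers, on their centre line; the grasp point (between the pads) lies 19 mm behind it; y points along the fingers, x is the direction in which the jaws open and shut, and the axes are right-handed (so a half turn about y gives the same grasp; the last joint's range is limited). The gripper opens to 87 mm and grips with 3 to 60 N. Pads are 19 mm wide; open, the fingers measure 117 mm over their backs; the gripper's body (75 mm by 190 mm) begins 51 mm behind the grasp point.
Start: joints at [-1.317, 0.527, 1.433, -0, 1.181, -0.178], TCP at [0.262, -0.568, 0.223] pointing down, gripper open.
Joint ranges: [-3.08, 3.08], [-0.75, 2.2], [0.22, 2.44], [-1.43, 4.57], [0, 2.65], [-2.85, 2.85]. Speed limits (rad/s): [2.79, 2.79, 3.14, 3.14, 3.14, 3.14].

INTERFACE

Orientations are given as a unit quaternion [x, y, z, w].
In Python, from rig import robot gives the robot as it stands.
- The arm moves only by the shell command python3 -m creep 'ROWS' [FORCE]. ROWS is JSON, a list of rows, each a list of 3 entries, a list of its own where there are three numbers: the shift along the tool's x, y, z in mm, then the turn about the tool's y in rad, then the opening, from 0 (shut) to 1 (fully open). A call has 1 to 8 rows; each row shifts and turns the commanded pose from where the row before left it, along the tool's axes as they then stand; what a row does not reach is not made up. A row lasts 1/10 s, in which the tool goes at most 50 mm and 8.59 degrees, less where a joint would pass 70% of its speed; a pose out of reach is approached as far as the arm can. A call with a gripper value outside its range is refused whole. The fingers move at their own pace and stop on an object; FORCE is the grip in N (left out, the last holds). Time passes only in rows, so rows that do not move let the fingers close. It gives the time, the measured TCP pose, the force and the opening at its end, in the units of the state.
- robot.get_obs(): the state, without advancing time (a new reading comes with each control period).
- robot.camera(name): name is "scene" or "top"; returns a dict with "pixels" (384x512x3 uint8, red, green, blue), "fx", "fy", "cx", "cy" (pixels), "position" and "rotation" of the camera in the world. Camera axes: x right, y up, looking along -z (the intrinsics and any distortion apply to the point x, -y, -z); pixel columns grow to the right and rows downward; lengths in m; the calibration is good to about 2 mm. A picture is of the moment at which its call begins. There is no depth.
- robot.hand_in(): hands the job in, once; it reports no verdict.
The state is a dict: "time": time; "q": joint angles; "joint_velocities": joint speeds; "joint_torque": joint torques, N m; "position": TCP position; "tool_rot": TCP orientation; "ft_force": force on the tool from outside, world axes, zero at the start; "moment": the same for the moment, N m; "grip_width": finger opening in m.
Only numpy, scipy, OpenCV 4.12 (cv2) and the standard library are available. Lean on these libraries where they do the work, as an engineer would, in place of code of your own. Each camera call takes 0.05 s, during which the arm holds its last target.

## Working session

There is one attempt and no reset: what is moved stays moved. The work goes in short steps, Python scripts to look and compute and a shell command to move; the robot and the scene stay as the last step left them, time stands still between calls to the robot, and variables do not carry over. Pictures are saved under pics/ and viewed, and the job is handed in when it is done.

```bash
ls; mkdir -p pics
python3 - <<'E'
from rig import robot
import cv2
o=robot.get_obs(); print(o)
for n in("scene","top"):
    c=robot.camera(n); cv2.imwrite(f"pics/{n}0.png",c["pixels"][:,:,::-1]); print({k:v for k,v in c.items() if k!="pixels"})
E
```

```text
pics
{'time': 0.0, 'q': array([-1.31749083e+00,  5.28461706e-01,  1.43387225e+00,  1.16844964e-05,
        1.18143534e+00, -1.78479291e-01]), 'joint_velocities': array([ 0.00107743,  0.0017348 , -0.00320363,  0.00107528,  0.00118921,
        0.00073915]), 'joint_torque': array([ 3.70710786e-04, -4.40042388e+01, -1.76593190e+01,  6.32211403e-02,
        5.83368691e-02, -1.79822982e-04]), 'position': array([ 0.26141391, -0.5669022 ,  0.22158396]), 'tool_rot': array([-0.59497498,  0.38184585, -0.38072278,  0.59602743]), 'ft_force': array([ 0.14423236, -0.99681651, -0.63323599]), 'moment': array([ 0.01406423, -0.02470566,  0.0417169 ]), 'grip_width': 0.08701908582105004}
{'fx': 390.08647013279483, 'fy': 390.08647013279483, 'cx': 255.61479109631844, 'cy': 184.61473823794176, 'position': array([ 1.30033283, -0.33093242,  0.84527619]), 'rotation': array([0.32186437, 0.21417059, 0.50064276, 0.77452638])}
{'fx': 431.148452408334, 'fy': 431.148452408334, 'cx': 252.66740625970974, 'cy': 194.00007137001182, 'position': array([ 0.48815446, -0.01200621,  1.06159412]), 'rotation': array([ 0.03849842, -0.01752391, -0.7018023 ,  0.71111484])}
```

View pics/scene0.png

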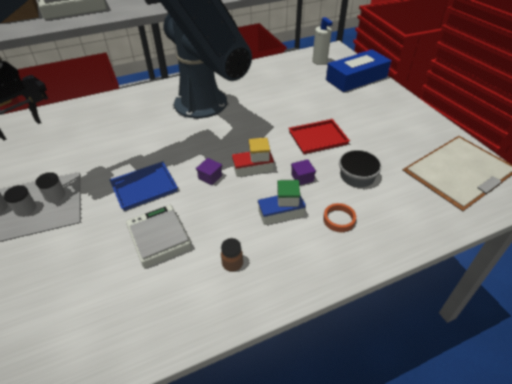

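View pics/top0.png

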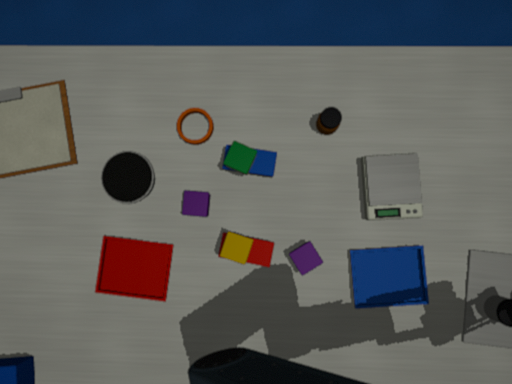

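Candidates, in top-view pixels:
- **Green lid:** (238,157) is the only one.
- **Yellow lid:** (236,247). The look-alikes are the purple blocks at (196,203) and (306,258).
- **Red oblong:** (260,252). Red tray: (134,268). Both are red.
- **Blue oblong:** (263,162). Blue tray: (388,276). There is also a blue box at (14,370), which is off to the side and not a tray.
- **Scale:** (393,185).
- **Turntable:** black disc at (128,177). The cups on the grey plate, near (505,312), are also dark.
- **Bystanders:** jar (328,120) and tape (195,126).

Next I'll take a close crop and measure.

```bash
cat > h.py <<'E'
import numpy as np, cv2
from scipy.spatial.transform import Rotation as R
def cam(robot,n): return robot.camera(n)
def ray(c,px,z):
    px=np.atleast_2d(np.array(px,float))
    d=np.c_[(px[:,0]-c["cx"])/c["fx"],-(px[:,1]-c["cy"])/c["fy"],-np.ones(len(px))]
    d=R.from_quat(c["rotation"]).apply(d); p=c["position"]
    return (p+d*((z-p[2])/d[:,2])[:,None])
HUE={'red':[(0,6),(174,180)],'yellow':[(18,32)],'green':[(45,85)],'blue':[(100,122)],'purple':[(125,150)]}
def mask(c,col,smin=130,vmin=40):
    h=cv2.cvtColor(c["pixels"],cv2.COLOR_RGB2HSV); m=np.zeros(h.shape[:2],np.uint8)
    for a,b in HUE[col]: m|=cv2.inRange(h,(a,smin,vmin),(b,255,255))
    return m
def blobs(c,col,z,amin=60,**k):
    cs,_=cv2.findContours(mask(c,col,**k),cv2.RETR_EXTERNAL,cv2.CHAIN_APPROX_NONE)
    for q in cs:
        A=cv2.contourArea(q)
        if A<amin: continue
        w=ray(c,q[:,0,:],z)[:,:2]*1000
        (cx,cy),(a,b),an=cv2.minAreaRect(w.astype(np.float32))
        m=cv2.moments(q); u,v=m['m10']/m['m00'],m['m01']/m['m00']
        print(col,'px %.0f,%.0f A%.0f'%(u,v,A),'rect c %.0f,%.0f size %.0fx%.0f ang %.1f'%(cx,cy,a,b,an),'centroid',ray(c,(u,v),z)[0,:2].round(4)*1000, 'corners',cv2.boxPoints(((cx,cy),(a,b),an)).round().tolist())
E
python3 - <<'E'
from rig import robot
from h import *
for n in("top","scene"):
    c=robot.camera(n); print(n)
    for col,z in(('yellow',.1),('green',.1),('red',.05),('blue',.05),('red',.018),('blue',.018)): print('z',z);blobs(c,col,z,amin=100)
    im=c["pixels"][:,:,::-1]
    cr=im[90:310,80:440] if n=='top' else im[100:280,100:400]
    cv2.imwrite(f'pics/crop_{n}.png',cv2.resize(cr,None,fx=2.2,fy=2.2,interpolation=cv2.INTER_CUBIC))
E
```

```text
top
z 0.1
yellow px 236,247 A678 rect c 446,53 size 61x59 ang 72.5 centroid [445.3  52.3] corners [[408.0, 33.0], [465.0, 15.0], [483.0, 72.0], [426.0, 90.0]]
z 0.1
green px 240,157 A623 rect c 647,48 size 60x59 ang 66.5 centroid [646.9  47.7] corners [[609.0, 32.0], [662.0, 9.0], [686.0, 64.0], [632.0, 87.0]]
z 0.05
red px 261,252 A498 rect c 433,-2 size 52x59 ang 77.8 centroid [432.   -2.5] corners [[399.0, -21.0], [456.0, -34.0], [467.0, 18.0], [410.0, 30.0]]
red px 134,268 A3928 rect c 391,295 size 167x133 ang 83.9 centroid [391.  294.2] corners [[317.0, 218.0], [448.0, 204.0], [466.0, 371.0], [334.0, 385.0]]
z 0.05
blue px 17,373 A608 rect c 150,560 size 54x78 ang 3.2 centroid [145.6 558.6] corners [[120.0, 597.0], [125.0, 520.0], [179.0, 523.0], [174.0, 600.0]]
blue px 389,277 A4124 rect c 382,-297 size 132x167 ang 4.7 centroid [ 381.6 -296.7] corners [[309.0, -219.0], [323.0, -385.0], [455.0, -375.0], [441.0, -208.0]]
blue px 263,163 A485 rect c 644,-3 size 57x59 ang 81.2 centroid [642.1  -5.8] corners [[610.0, -27.0], [668.0, -36.0], [677.0, 20.0], [619.0, 29.0]]
blue px 256,
[... 4837 characters left out ...]
311.0, -225.0], [322.0, -394.0], [463.0, -385.0], [451.0, -216.0]]
blue px 133,77 A172 rect c -278,-201 size 130x57 ang 89.9 centroid [-278.2 -203. ] corners [[-307.0, -266.0], [-250.0, -266.0], [-250.0, -136.0], [-307.0, -136.0]]
blue px 358,70 A1644 rect c 60,699 size 222x347 ang 6.2 centroid [ 68.3 689.2] corners [[-69.0, 860.0], [-31.0, 515.0], [189.0, 539.0], [152.0, 883.0]]
blue px 306,42 A106 rect c -264,622 size 67x115 ang 60.0 centroid [-265.6  622.1] corners [[-331.0, 622.0], [-232.0, 565.0], [-198.0, 623.0], [-297.0, 680.0]]
blue px 349,37 A170 rect c -221,835 size 62x229 ang 53.0 centroid [-225.8  839.5] corners [[-331.0, 879.0], [-149.0, 742.0], [-111.0, 791.0], [-294.0, 929.0]]
```

View pics/crop_top.png

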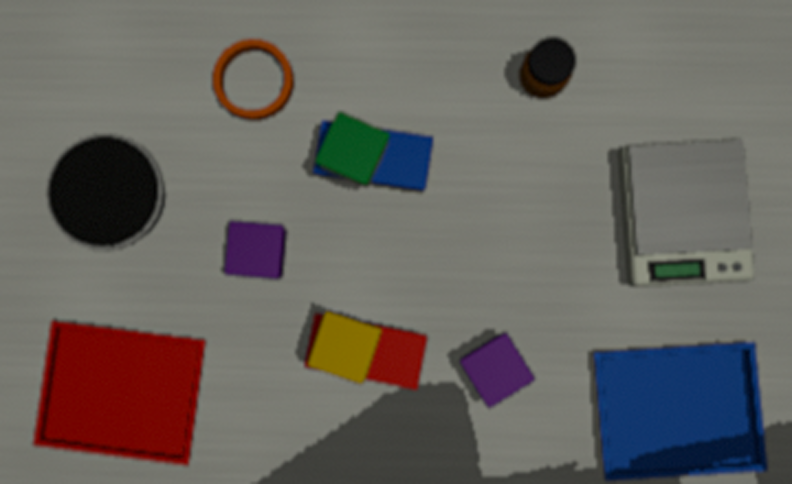

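View pics/crop_scene.png

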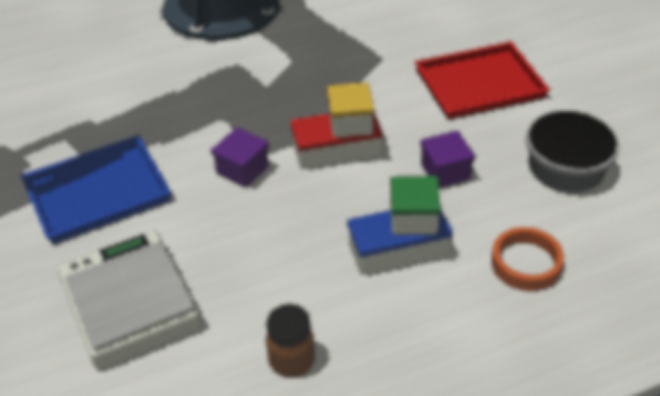

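The crops confirm the choices: two-colour stacks (green on blue, yellow on red), plain purple decoys, and the black turntable disc at (128,177). Now the pan and turntable.

Run:
```python
from rig import robot
from h import *
c=robot.camera("top"); g=cv2.cvtColor(c["pixels"],cv2.COLOR_RGB2GRAY)
for n in("top","scene"):
    c2=robot.camera(n);g2=cv2.cvtColor(c2["pixels"],cv2.COLOR_RGB2GRAY)
    x0,y0,x1,y1=(90,140,170,215) if n=='top' else (330,140,392,195)
    for th in (30,45,60):
        m=np.zeros_like(g2); m[y0:y1,x0:x1]=(g2[y0:y1,x0:x1]<th)*255
        q=max(cv2.findContours(m,0,1)[0],key=cv2.contourArea)
        w=ray(c2,q[:,0],.055)[:,:2]*1000
        print(n,th,'ell',cv2.fitEllipse(w.astype(np.float32)),'circ',cv2.minEnclosingCircle(w.astype(np.float32)))
cr=c["pixels"][140:225,350:435,::-1]
cr=cv2.convertScaleAbs(cr,alpha=1.8)
cv2.imwrite('pics/scale.png',cv2.resize(cr,None,fx=7,fy=7,interpolation=cv2.INTER_CUBIC))
for r in(165,180,195): print(r,g[r,355:432].tolist())
for u in(375,393,410): print(u,g[145:222,u].tolist())
```

```text
top 30 ell ((606.0511474609375, 318.282470703125), (112.84271240234375, 113.72573852539062), 174.68247985839844) circ ((605.8307495117188, 318.29620361328125), 57.92227554321289)
top 45 ell ((606.1776733398438, 318.1993408203125), (115.11283874511719, 115.5888442993164), 141.24905395507812) circ ((605.7919921875, 317.85528564453125), 59.216976165771484)
top 60 ell ((606.0531005859375, 318.2700500488281), (116.84198760986328, 117.28059387207031), 172.06771850585938) circ ((605.8736572265625, 318.2927551269531), 59.688961029052734)
scene 30 ell ((607.8331298828125, 318.2664794921875), (98.490234375, 103.89669799804688), 137.10267639160156) circ ((608.2128295898438, 317.7328186035156), 52.853858947753906)
scene 45 ell ((608.5307006835938, 317.57952880859375), (105.39447784423828, 109.09899139404297), 147.65892028808594) circ ((608.3687744140625, 317.44403076171875), 55.598419189453125)
scene 60 ell ((608.125, 317.3212890625), (109.7940673828125, 111.62312316894531), 137.41119384765625) circ ((608.3389892578125, 317.23162841796875), 57.230045318603516)
165 [122, 115, 83, 65, 65, 62, 50, 
[... 1552 characters left out ...]
07, 107, 107, 107, 107, 106, 105, 106, 108, 110, 110, 108, 110, 109, 110, 109, 111, 113, 114, 113, 113, 113, 112, 114, 112, 112, 112, 112, 112, 112, 113, 115, 116, 115, 114, 115, 117, 117, 114, 115, 115, 115, 113, 113, 112, 113, 113, 116, 128, 135, 108, 51, 37, 60, 71, 72, 70, 58, 35, 49, 89, 103, 107, 117, 119]
410 [120, 120, 120, 121, 120, 120, 119, 112, 98, 97, 103, 104, 105, 104, 104, 105, 104, 103, 104, 106, 108, 106, 105, 105, 106, 107, 107, 106, 108, 110, 109, 109, 111, 110, 110, 109, 109, 108, 109, 109, 109, 110, 111, 112, 112, 114, 113, 114, 114, 113, 112, 113, 113, 111, 111, 110, 112, 108, 96, 109, 134, 138, 138, 137, 133, 117, 104, 109, 126, 138, 136, 125, 106, 105, 115, 118, 118]
```

View pics/scale.png

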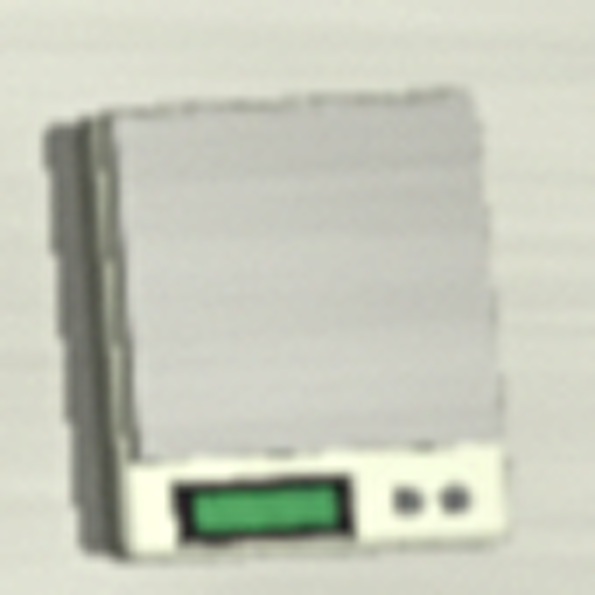

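The pan is the grey quadrilateral in the crop, with corners near crop pixels (112,112), (478,92), (500,442) and (140,458). I'll cast those corners and check the size, then work out the moves.

```bash
cat >> h.py <<'E'
def tool(robot):
    o=robot.get_obs(); Rm=R.from_quat(o["tool_rot"]).as_matrix(); return np.array(o["position"]),Rm,o
def go(robot,xyz,psi,sym=np.pi):
    """shift in tool axes (after the turn) and turn about tool y to put TCP at xyz(m) with jaw x axis at world angle psi (mod sym)"""
    p,Rm,o=tool(robot); cur=np.arctan2(Rm[1,0],Rm[0,0])
    d=np.array(xyz)-p
    dpsi=(psi-cur+sym/2)%sym-sym/2
    turn=-dpsi if Rm[2,1]<0 else dpsi
    print('t %.1f TCP mm'%o["time"],(p*1e3).round(1),'jaw deg %.1f'%np.degrees(cur),'tilt',Rm[:,1].round(3),'q6 %.2f'%o["q"][5],'F',o["ft_force"].round(1),'grip %.4f'%o["grip_width"])
    print('now-axes shift mm',(Rm.T@d*1e3).round(1),'turn rad %.3f'%turn, 'options', [round(turn+k*sym,3) for k in(-1,1)])
E
python3 - <<'E'
from rig import robot
from h import *
c=robot.camera("top")
k=np.array([(112,112),(478,92),(500,442),(140,458)])/7+[350-.43,140-.43]
w=ray(c,k,.045)*1000; print(w.round(1),w.mean(0),[np.linalg.norm(w[i]-w[i-1]) for i in range(4)])
go(robot,[.446,.0525,.25],np.radians(72.5),np.pi/2)
E
```

```text
[[ 663.1 -247.    45. ]
 [ 671.  -369.5   45. ]
 [ 553.  -374.9   45. ]
 [ 546.2 -255.6   45. ]] [ 608.33048806 -311.754189     45.        ] [np.float64(117.24606975259482), np.float64(122.69232096060252), np.float64(118.14432015210308), np.float64(119.46764831375069)]
t 0.4 TCP mm [ 261.6 -567.5  222.4] jaw deg -65.3 tilt [-0.  0. -1.] q6 -0.18 F [-0.1 -0.7 -0.5] grip 0.0872
now-axes shift mm [-485.9  -27.4  427. ] turn rad 0.737 options [np.float64(-0.834), np.float64(2.308)]
```

Checks so far:
- **Pan:** (608,-312), measured 117–118 × 120–123 mm against 118 × 122 given, so that agrees.
- **Turntable:** (606,318), with the two views agreeing to about 2 mm.

Next I turn the jaws to -17.5° for the yellow tub.

```bash
python3 -m creep '[[[0,0,0],-0.139,1],[[0,0,0],-0.139,1],[[0,0,0],-0.139,1],[[0,0,0],-0.139,1],[[0,0,0],-0.139,1],[[0,0,0],-0.139,1]]' 20
python3 - <<'E'
from rig import robot
from h import *
go(robot,[.4455,.0525,.2],np.radians(72.5),np.pi/2)
E
```

```text
time: 1.0
position: [0.2616, -0.5676, 0.2225]
tool_rot: [-0.699, 0.105, -0.105, 0.699]
ft_force: [1.2, -0.0, -0.1]
grip_width: 0.0871
t 1.0 TCP mm [ 261.6 -567.6  222.5] jaw deg -17.1 tilt [-0.  0. -1.] q6 -1.02 F [ 1.2 -0.  -0.1] grip 0.0871
now-axes shift mm [ -7.1  22.6 646.7] turn rad 0.006 options [np.float64(-1.565), np.float64(1.577)]
```

```bash
python3 -m creep '[[[-1,0,46],0,1],[[-1,0,46],0,1],[[-1,0,46],0,1],[[-1,0,46],0,1],[[-1,0,46],0,1],[[-1,0,46],0,1],[[-1,0,46],0,1],[[0,0,46],0,1]]'; python3 -m creep '[[[0,0,46],0,1],[[0,0,46],0,1],[[0,0,46],0,1],[[0,0,46],0,1],[[0,0,46],0,1],[[0,0,30],0,1],[[0,0,0],0,1]]';python3 - <<'E'
from rig import robot
from h import *
go(robot,[.4455,.0525,.15],np.radians(72.5),np.pi/2)
E
```

```text
time: 1.8
position: [0.3657, -0.2129, 0.2228]
tool_rot: [0.699, -0.107, 0.108, -0.699]
ft_force: [1.0, 0.0, -0.1]
grip_width: 0.0871
time: 2.5
position: [0.4443, 0.0365, 0.2228]
tool_rot: [-0.699, 0.105, -0.106, 0.699]
ft_force: [0.1, -0.4, -0.3]
grip_width: 0.087
t 2.5 TCP mm [444.3  36.5 222.8] jaw deg -17.2 tilt [ 0.001  0.001 -1.   ] q6 0.13 F [ 0.1 -0.4 -0.3] grip 0.0870
now-axes shift mm [-3.6 72.9 15.6] turn rad 0.006 options [np.float64(-1.565), np.float64(1.577)]
```

```bash
python3 -m creep '[[[-3.6,20,15.6],0.006,1],[[0,40,0],0,1],[[0,40,0],0,1],[[0,0,0],0,1]]'
python3 - <<'E'
from rig import robot
from h import *
go(robot,[.4455,.0525,.06],np.radians(72.5),np.pi/2)
c=robot.camera("scene"); cv2.imwrite('pics/s1.png',cv2.resize(c["pixels"][80:230,170:370,::-1],None,fx=3,fy=3))
E
```

```text
time: 2.9
position: [0.441, 0.0491, 0.1189]
tool_rot: [0.699, -0.114, 0.106, -0.698]
ft_force: [-0.9, 0.5, 0.5]
grip_width: 0.0873
t 2.9 TCP mm [441.   49.1 118.9] jaw deg -17.9 tilt [-0.011  0.001 -1.   ] q6 0.17 F [-0.9  0.5  0.5] grip 0.0873
now-axes shift mm [ 3.8 58.9  4.8] turn rad -0.006 options [np.float64(-1.577), np.float64(1.565)]
```

View pics/s1.png

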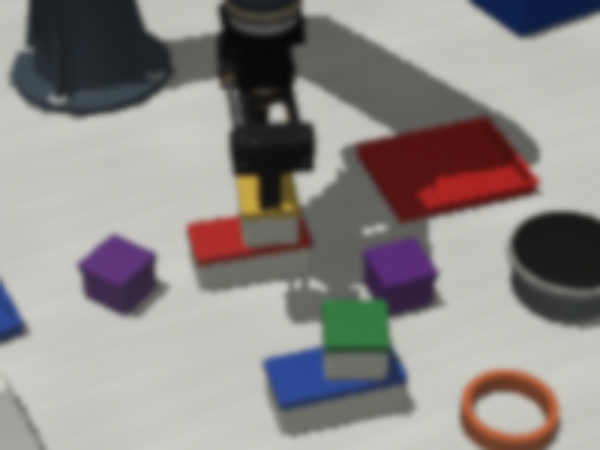

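The picture shows the open gripper over the yellow lid at about (268,190), with the near finger in front of it. I'll let it settle, then lower.

```bash
python3 -m creep '[[[0,0,0],0,1],[[0,0,0],0,1],[[0,0,0],0,1]]'
python3 - <<'E'
from rig import robot
from h import *
go(robot,[.4455,.0525,.06],np.radians(72.5),np.pi/2)
E
```

```text
time: 3.25
position: [0.4461, 0.0491, 0.1244]
tool_rot: [-0.699, 0.108, -0.111, 0.699]
ft_force: [0.3, 0.1, -0.8]
grip_width: 0.087
t 3.2 TCP mm [446.1  49.1 124.4] jaw deg -17.8 tilt [ 0.004 -0.001 -1.   ] q6 0.17 F [ 0.3  0.1 -0.8] grip 0.0870
now-axes shift mm [-1.8 64.4  3. ] turn rad -0.006 options [np.float64(-1.577), np.float64(1.565)]
```

```bash
python3 -m creep '[[[-1.5,0,3],0,1],[[0,22,0],0,1],[[0,22,0],0,1],[[0,20,0],0,1],[[0,0,0],0,1],[[0,0,0],0,1],[[0,0,0],0,1]]'
python3 - <<'E'
from rig import robot
from h import *
go(robot,[.4455,.0525,.06],np.radians(72.5),np.pi/2)
E
```

```text
time: 3.95
position: [0.445, 0.0528, 0.0595]
tool_rot: [-0.699, 0.109, -0.11, 0.699]
ft_force: [-0.3, -0.0, -0.1]
grip_width: 0.0868
t 4.0 TCP mm [445.   52.8  59.5] jaw deg -17.8 tilt [ 0.002 -0.    -1.   ] q6 0.18 F [-0.3 -0.  -0.1] grip 0.0868
now-axes shift mm [ 0.6 -0.5 -0.2] turn rad -0.005 options [np.float64(-1.576), np.float64(1.566)]
```

```bash
python3 -m creep '[[[0,0,0],0,0],[[0,0,0],0,0],[[0,0,0],0,0],[[0,0,0],0,0],[[0,0,0],0,0],[[0,0,0],0,0],[[0,-10,0],0,0],[[0,0,0],0,0]]' 20;  python3 - <<'E'
from rig import robot
from h import *
go(robot,[.606,.318,.2],np.radians(-17.5),np.pi)
E
```

```text
time: 4.75
position: [0.4449, 0.0527, 0.0693]
tool_rot: [-0.699, 0.109, -0.11, 0.699]
ft_force: [-0.4, 0.6, -1.7]
grip_width: 0.0602
t 4.8 TCP mm [444.9  52.7  69.3] jaw deg -17.8 tilt [ 0.002 -0.    -1.   ] q6 0.18 F [-0.4  0.6 -1.7] grip 0.0602
now-axes shift mm [  72.5 -130.5  301.9] turn rad -0.005 options [np.float64(-3.147), np.float64(3.136)]
```

Gripped at 60 mm, 1.7 N. Lifting and carrying to the turntable.

```bash
python3 -m creep '[[[0,-40,0],0,0],[[0,-40,0],0,0],[[0,-20,0],0,0],[[9,-5,38],0,0],[[9,0,38],0,0],[[9,0,38],0,0],[[9,0,38],0,0],[[9,0,38],0,0]]'; python3 -m creep '[[[9,0,38],0,0],[[9,0,38],0,0],[[9,0,36],0,0],[[0,0,0],0,0],[[0,0,0],0,0],[[0,0,0],0,0]]'
python3 - <<'E'
from rig import robot
from h import *
go(robot,[.6065,.318,.065],np.radians(-17.5),np.pi)
c=robot.camera("top"); blobs(c,'yellow',tool(robot)[0][2]+.04)
blobs(c,'red',.05)
E
```

```text
time: 5.55
position: [0.5454, 0.2213, 0.1733]
tool_rot: [0.699, -0.11, 0.109, -0.698]
ft_force: [1.1, -0.1, -2.2]
grip_width: 0.0596
time: 6.15
position: [0.6039, 0.3173, 0.1728]
tool_rot: [0.699, -0.11, 0.109, -0.698]
ft_force: [-0.3, 0.4, -1.6]
grip_width: 0.0601
t 6.2 TCP mm [603.9 317.3 172.8] jaw deg -17.8 tilt [-0.003 -0.001 -1.   ] q6 0.63 F [-0.3  0.4 -1.6] grip 0.0601
now-axes shift mm [  2.4 107.8   1.7] turn rad -0.006 options [np.float64(-3.147), np.float64(3.136)]
yellow px 113,171 A228 rect c 598,294 size 18x62 ang 72.1 centroid [597.8 294. ] corners [[566.0, 295.0], [625.0, 276.0], [630.0, 293.0], [571.0, 312.0]]
yellow px 103,168 A78 rect c 605,314 size 7x60 ang 72.8 centroid [604.3 313.8] corners [[575.0, 319.0], [632.0, 301.0], [634.0, 309.0], [577.0, 326.0]]
red px 134,268 A3922 rect c 392,295 size 167x133 ang 83.9 centroid [391.  294.1] corners [[317.0, 218.0], [449.0, 204.0], [466.0, 371.0], [335.0, 385.0]]
red px 246,249 A1242 rect c 439,33 size 122x58 ang 79.6 centroid [439.4  32.8] corners [[400.0, -22.0], [457.0, -32.0], [479.0, 88.0], [422.0, 99.0]]
```

```bash
python3 -m creep '[[[2.4,20,3.5],0,0],[[0,30,0],0,0],[[0,30,0],0,0],[[0,15,0],0,0],[[0,6,0],0,0],[[0,0,0],0,0],[[0,0,0],0,0]]';python3 - <<'E'
from rig import robot
from h import *
go(robot,[.6065,.3195,.0645],np.radians(-17.5),np.pi)
E
```

```text
time: 6.9
position: [0.6097, 0.321, 0.074]
tool_rot: [-0.698, 0.109, -0.11, 0.699]
ft_force: [0.5, 0.3, -1.4]
grip_width: 0.0594
t 6.9 TCP mm [609.7 321.   74. ] jaw deg -17.8 tilt [ 0.003  0.001 -1.   ] q6 0.63 F [ 0.5  0.3 -1.4] grip 0.0594
now-axes shift mm [-2.6  9.5 -2.4] turn rad -0.006 options [np.float64(-3.147), np.float64(3.136)]
```

```bash
python3 -m creep '[[[-2,4,-1],0,0],[[0,3,0],0,0],[[0,0,0],0,0],[[0,0,0],0,0]]';python3 - <<'E'
from rig import robot
from h import *
go(robot,[.6065,.3195,.0645],np.radians(-17.5),np.pi)
E
```

```text
time: 7.3
position: [0.6064, 0.3206, 0.0657]
tool_rot: [-0.699, 0.109, -0.11, 0.699]
ft_force: [0.0, 0.8, -2.4]
grip_width: 0.0598
t 7.3 TCP mm [606.4 320.6  65.7] jaw deg -17.8 tilt [ 0.  0. -1.] q6 0.63 F [ 0.   0.8 -2.4] grip 0.0598
now-axes shift mm [ 0.5  1.2 -1. ] turn rad -0.005 options [np.float64(-3.147), np.float64(3.136)]
```

```bash
python3 -m creep '[[[0,1.5,0],0,0],[[0,0,0],0,0],[[0,0,0],0,0]]';python3 - <<'E'
from rig import robot
from h import *
go(robot,[.6065,.3195,.0645],np.radians(-17.5),np.pi)
c=robot.camera("scene"); cv2.imwrite('pics/s2.png',cv2.resize(c["pixels"][80:230,270:450,::-1],None,fx=4,fy=4))
E
```

```text
time: 7.6
position: [0.6063, 0.3205, 0.064]
tool_rot: [0.699, -0.11, 0.109, -0.699]
ft_force: [0.7, -0.3, -1.7]
grip_width: 0.0597
t 7.6 TCP mm [606.3 320.5  64. ] jaw deg -17.8 tilt [-0. -0. -1.] q6 0.63 F [ 0.7 -0.3 -1.7] grip 0.0597
now-axes shift mm [ 0.5 -0.5 -0.9] turn rad -0.006 options [np.float64(-3.147), np.float64(3.136)]
```

View pics/s2.png

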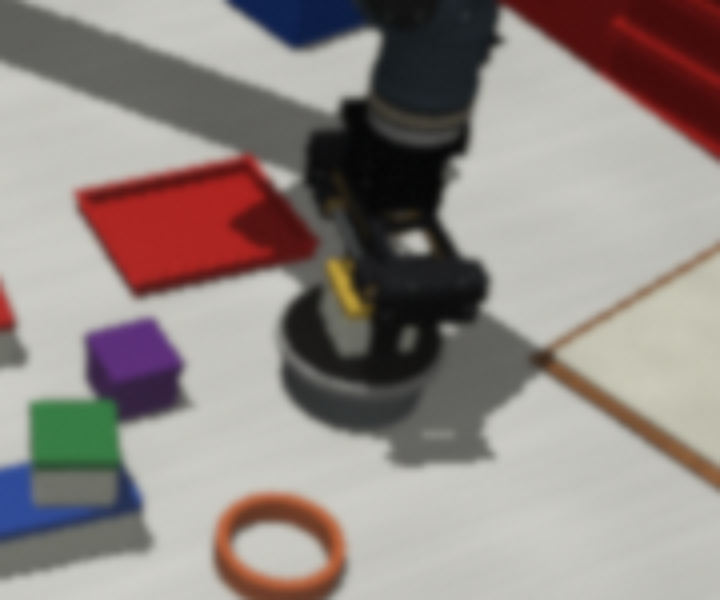

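The tub is just over the turntable at about (350,320), and the scale of the force says it is still hanging. I'll feel down for contact.

```bash
for i in 1 2; do python3 -m creep '[[[0,1,0],0,0],[[0,0,0],0,0],[[0,0,0],0,0]]' | egrep 'pos|ft'; done
```

```text
position: [0.6065, 0.3206, 0.0638]
ft_force: [-0.8, -1.2, 4.3]
position: [0.6065, 0.3206, 0.0638]
ft_force: [-2.5, -0.6, 7.7]
```

Contact. I'll back off 1.5 mm and release.

```bash
python3 -m creep '[[[0,-1.5,0],0,0],[[0,0,0],0,0],[[0,0,0],0,1],[[0,0,0],0,1],[[0,0,0],0,1],[[0,0,0],0,1],[[0,0,0],0,1]]'; python3 -m creep '[[[0,-20,0],0,1],[[0,-40,0],0,1],[[0,-40,0],0,1],[[0,-40,0],0,1],[[0,0,0],0,1]]'
python3 - <<'E'
from rig import robot
from h import *
go(robot,[.6465,.0477,.2],np.radians(66.5),np.pi/2)
E
```

```text
time: 8.95
position: [0.6063, 0.3205, 0.0634]
tool_rot: [0.699, -0.11, 0.109, -0.699]
ft_force: [0.6, 0.2, 0.9]
grip_width: 0.0857
time: 9.45
position: [0.6105, 0.3221, 0.2111]
tool_rot: [-0.696, 0.105, -0.114, 0.701]
ft_force: [2.1, -0.1, 1.6]
grip_width: 0.0867
t 9.4 TCP mm [610.5 322.1 211.1] jaw deg -17.8 tilt [ 0.014  0.005 -1.   ] q6 0.63 F [ 2.1 -0.1  1.6] grip 0.0867
now-axes shift mm [ 118.1   10.2 -250.3] turn rad 0.099 options [np.float64(-1.472), np.float64(1.67)]
```

```bash
python3 -m creep '[[[17,0,-36],0,1],[[17,0,-36],0,1],[[17,0,-36],0,1],[[17,0,-36],0,1],[[17,0,-36],0,1],[[17,0,-36],0,1],[[16,0,-34],0,1],[[0,0,0],0.099,1]]'; python3 -m creep '[[[0,0,0],0,1],[[0,0,0],0,1]]'
python3 - <<'E'
from rig import robot
from h import *
c=robot.camera("top");blobs(c,'yellow',.105);blobs(c,'green',.1)
go(robot,[.6465,.0477,.06],np.radians(66.5),np.pi/2)
E
```

```text
time: 10.25
position: [0.6429, 0.0411, 0.2029]
tool_rot: [0.692, -0.146, 0.147, -0.691]
ft_force: [0.1, 0.7, 0.0]
grip_width: 0.0868
time: 10.45
position: [0.6417, 0.0467, 0.203]
tool_rot: [-0.692, 0.144, -0.143, 0.693]
ft_force: [0.1, -0.0, -0.4]
grip_width: 0.0869
yellow px 119,173 A736 rect c 608,319 size 64x64 ang 72.3 centroid [607.5 318.9] corners [[568.0, 298.0], [629.0, 279.0], [648.0, 340.0], [587.0, 359.0]]
t 10.5 TCP mm [641.8  47.2 203.1] jaw deg -23.3 tilt [-0.001  0.    -1.   ] q6 0.31 F [-0.2 -0.  -0.4] grip 0.0870
now-axes shift mm [  4.3 143.1   2.4] turn rad 0.003 options [np.float64(-1.568), np.float64(1.573)]
```

Yellow is at (608,319), within about 2 mm. Now down over green.

```bash
python3 -m creep '[[[4,0,2],0,1],[[0,40,0],0,1],[[0,40,0],0,1],[[0,0,0],0,1],[[0,0,0],0,1],[[0,0,0],0,1]]'
python3 - <<'E'
from rig import robot
from h import *
go(robot,[.6465,.0477,.06],np.radians(66.5),np.pi/2)
E
```

```text
time: 11.1
position: [0.6485, 0.047, 0.1257]
tool_rot: [-0.692, 0.142, -0.145, 0.693]
ft_force: [-0.2, 0.6, -0.7]
grip_width: 0.0873
t 11.1 TCP mm [648.5  47.  125.7] jaw deg -23.4 tilt [ 0.004 -0.    -1.   ] q6 0.31 F [-0.2  0.6 -0.7] grip 0.0873
now-axes shift mm [-2.4 65.7 -0.2] turn rad 0.001 options [np.float64(-1.57), np.float64(1.572)]
```

```bash
python3 -m creep '[[[-1,22,0],0,1],[[0,22,0],0,1],[[0,21,0],0,1],[[0,0,0],0,1],[[0,0,0],0,1]]'
python3 - <<'E'
from rig import robot
from h import *
go(robot,[.6465,.0477,.06],np.radians(66.5),np.pi/2)
E
```

```text
time: 11.6
position: [0.6471, 0.047, 0.0604]
tool_rot: [-0.692, 0.143, -0.145, 0.692]
ft_force: [0.3, 0.9, 0.0]
grip_width: 0.0872
t 11.6 TCP mm [647.1  47.   60.4] jaw deg -23.5 tilt [ 0.003 -0.    -1.   ] q6 0.31 F [0.3 0.9 0. ] grip 0.0872
now-axes shift mm [-0.8  0.4  0.4] turn rad 0.000 options [np.float64(-1.57), np.float64(1.571)]
```

```bash
python3 -m creep '[[[0,0,0],0,0],[[0,0,0],0,0],[[0,0,0],0,0],[[0,0,0],0,0],[[0,0,0],0,0],[[0,0,0],0,0],[[0,-10,0],0,0],[[0,0,0],0,0]]' 20;  python3 - <<'E'
from rig import robot
from h import *
go(robot,[.6083,-.3118,.2],np.radians(-23.5),np.pi)
E
```

```text
time: 12.4
position: [0.6463, 0.047, 0.0695]
tool_rot: [-0.692, 0.143, -0.144, 0.692]
ft_force: [-0.1, -0.7, -2.2]
grip_width: 0.0596
t 12.4 TCP mm [646.3  47.   69.5] jaw deg -23.5 tilt [ 0.001 -0.    -1.   ] q6 0.31 F [-0.1 -0.7 -2.2] grip 0.0596
now-axes shift mm [ 108.4 -130.6 -344.2] turn rad 0.000 options [np.float64(-3.141), np.float64(3.142)]
```

```bash
python3 -m creep '[[[0,-40,0],0,0],[[0,-40,0],0,0],[[0,-35,0],0,0],[[12,-5,-38],0,0],[[12,0,-38],0,0],[[12,0,-38],0,0],[[12,0,-38],0,0],[[12,0,-38],0,0]]'; python3 -m creep '[[[12,0,-38],0,0],[[12,0,-38],0,0],[[12,0,-38],0,0],[[12,0,-38],0,0],[[0,0,0],0,0],[[0,0,0],0,0],[[0,0,0],0,0]]'
python3 - <<'E'
from rig import robot
from h import *
go(robot,[.6083,-.3118,.1],np.radians(-23.5),np.pi)
c=robot.camera("top"); blobs(c,'green',tool(robot)[0][2]+.04)
blobs(c,'blue',.05)
E
```

```text
time: 13.2
position: [0.6243, -0.1524, 0.1883]
tool_rot: [-0.692, 0.144, -0.144, 0.692]
ft_force: [1.3, -0.1, -2.7]
grip_width: 0.0597
time: 13.9
position: [0.6081, -0.3084, 0.188]
tool_rot: [-0.692, 0.144, -0.143, 0.693]
ft_force: [0.2, -0.2, -1.4]
grip_width: 0.0599
t 13.9 TCP mm [ 608.1 -308.4  188. ] jaw deg -23.5 tilt [-0.001  0.002 -1.   ] q6 -0.22 F [ 0.2 -0.2 -1.4] grip 0.0599
now-axes shift mm [ 1.7 88.  -3.1] turn rad 0.001 options [np.float64(-3.141), np.float64(3.142)]
green px 407,161 A96 rect c 622,-284 size 9x50 ang 66.6 centroid [ 621.7 -284.4] corners [[597.0, -279.0], [643.0, -299.0], [647.0, -290.0], [600.0, -270.0]]
blue px 17,371 A755 rect c 153,560 size 59x79 ang 1.4 centroid [149.9 557.6] corners [[123.0, 599.0], [125.0, 520.0], [183.0, 521.0], [181.0, 600.0]]
blue px 368,268 A1324 rect c 409,-241 size 85x135 ang 60.4 centroid [ 400.2 -249.2] corners [[329.0, -244.0], [446.0, -311.0], [488.0, -237.0], [371.0, -170.0]]
blue px 249,160 A1178 rect c 648,29 size 121x59 ang 81.8 centroid [648.3  28.4] corners [[611.0, -27.0], [669.0, -36.0], [686.0, 84.0], [628.0, 93.0]]
blue px 256,22 A22580 rect c 987,30 size 1249x113 ang 89.9 centroid [987.7  15.6] corners [[930.0, -594.0], [1043.0, -595.0], [1045.0, 654.0], [932.0, 654.0]]
```

```bash
python3 -m creep '[[[1.5,30,-3],0,0],[[0,40,0],0,0],[[0,30,0],0,0],[[0,15,0],0,0],[[0,8,0],0,0],[[0,0,0],0,0],[[0,0,0],0,0],[[0,0,0],0,0]]';python3 - <<'E'
from rig import robot
from h import *
go(robot,[.6083,-.3118,.055],np.radians(-23.5),np.pi)
E
```

```text
time: 14.75
position: [0.6098, -0.3138, 0.0675]
tool_rot: [0.693, -0.143, 0.145, -0.692]
ft_force: [-0.2, -0.7, -1.7]
grip_width: 0.0597
t 14.8 TCP mm [ 609.8 -313.8   67.5] jaw deg -23.5 tilt [ 0.003 -0.002 -1.   ] q6 -0.23 F [-0.2 -0.7 -1.7] grip 0.0597
now-axes shift mm [-2.2 12.5  1.2] turn rad 0.000 options [np.float64(-3.141), np.float64(3.142)]
```

```bash
python3 -m creep '[[[-1,5,1],0,0],[[0,5,0],0,0],[[0,0,0],0,0],[[0,0,0],0,0],[[0,0,0],0,0]]'| egrep 'pos|ft'; for i in 1 2; do python3 -m creep '[[[0,1,0],0,0],[[0,0,0],0,0],[[0,0,0],0,0]]' | egrep 'pos|ft'; done
```

```text
position: [0.6081, -0.3118, 0.0555]
ft_force: [-0.3, -0.4, -2.4]
position: [0.6081, -0.3117, 0.0545]
ft_force: [0.4, -0.6, -1.6]
position: [0.6083, -0.3118, 0.0541]
ft_force: [-0.9, 0.4, 2.1]
```

```bash
python3 -m creep '[[[0,-0.3,0],0,0],[[0,0,0],0,1],[[0,0,0],0,1],[[0,0,0],0,1],[[0,0,0],0,1],[[0,0,0],0,1]]'; python3 -m creep '[[[0,-20,0],0,1],[[0,-40,0],0,1],[[0,-40,0],0,1],[[0,-40,0],0,1],[[0,0,0],0,1]]'
python3 - <<'E'
from rig import robot
from h import *
go(robot,[.648,.029,.2],np.radians(-8.2),np.pi)
E
```

```text
time: 16.45
position: [0.6081, -0.3117, 0.0538]
tool_rot: [0.692, -0.144, 0.144, -0.692]
ft_force: [-0.0, -0.3, -0.9]
grip_width: 0.0853
time: 16.95
position: [0.6118, -0.3142, 0.2013]
tool_rot: [0.694, -0.139, 0.148, -0.69]
ft_force: [0.9, -0.8, 0.6]
grip_width: 0.0869
t 16.9 TCP mm [ 611.8 -314.2  201.3] jaw deg -23.5 tilt [ 0.012 -0.008 -1.   ] q6 -0.23 F [ 0.9 -0.8  0.6] grip 0.0869
now-axes shift mm [-103.5   -1.2  329.2] turn rad -0.267 options [np.float64(-3.408), np.float64(2.875)]
```

```bash
python3 -m creep '[[[-11.5,0,36.5],0,1],[[-11.5,0,36.5],0,1],[[-11.5,0,36.5],0,1],[[-11.5,0,36.5],0,1],[[-11.5,0,36.5],0,1],[[-11.5,0,36.5],0,1],[[-11.5,0,36.5],0,1],[[-11.5,0,36.5],0,1]]'; python3 -m creep '[[[-11.5,0,36.5],0,1],[[0,0,0],-0.133,1],[[0,0,0],-0.133,1],[[0,0,0],0,1],[[0,0,0],0,1]]';  python3 - <<'E'
from rig import robot
from h import *
c=robot.camera("top");blobs(c,'green',.095)
blobs(c,'blue',.018)
go(robot,[.648,.029,.01],np.radians(-8.2),np.pi)
E
```

```text
time: 17.75
position: [0.6396, -0.0056, 0.1929]
tool_rot: [0.692, -0.144, 0.143, -0.692]
ft_force: [1.3, 0.2, 0.0]
grip_width: 0.0869
time: 18.25
position: [0.6438, 0.0308, 0.1932]
tool_rot: [-0.705, 0.052, -0.052, 0.705]
ft_force: [-0.3, -0.7, -0.4]
grip_width: 0.0872
green px 399,176 A630 rect c 609,-309 size 58x58 ang 66.3 centroid [ 609.3 -308.9] corners [[571.0, -324.0], [624.0, -347.0], [648.0, -294.0], [594.0, -271.0]]
blue px 389,277 A4114 rect c 379,-305 size 136x172 ang 4.6 centroid [ 378.3 -305.6] corners [[304.0, -225.0], [318.0, -397.0], [453.0, -386.0], [439.0, -214.0]]
blue px 272,164 A101 rect c 646,-26 size 13x58 ang 82.5 centroid [646.  -25.7] corners [[616.0, -28.0], [674.0, -36.0], [676.0, -23.0], [618.0, -15.0]]
blue px 256,22 A22576 rect c 1003,31 size 1288x116 ang 89.9 centroid [1003.5   16.5] corners [[944.0, -613.0], [1060.0, -613.0], [1062.0, 675.0], [946.0, 675.0]]
t 18.3 TCP mm [643.9  30.6 193.4] jaw deg -8.4 tilt [-0.001  0.    -1.   ] q6 0.02 F [-0.7 -0.  -0.4] grip 0.0870
now-axes shift mm [  4.5 183.4  -1. ] turn rad -0.004 options [np.float64(-3.145), np.float64(3.138)]
```

Green is at (609,-309), about 3 mm off the pan centre. Now the blue tub.

```bash
python3 -m creep '[[[4,30,-1],0,1],[[0,40,0],0,1],[[0,35,0],0,1],[[0,0,0],0,1],[[0,0,0],0,1],[[0,0,0],0,1]]'
python3 - <<'E'
from rig import robot
from h import *
go(robot,[.648,.029,.012],np.radians(-8.2),np.pi)
E
```

```text
time: 18.9
position: [0.6497, 0.0289, 0.091]
tool_rot: [0.705, -0.05, 0.053, -0.705]
ft_force: [0.6, -0.8, -0.0]
grip_width: 0.0872
t 18.9 TCP mm [649.7  28.9  91. ] jaw deg -8.3 tilt [ 0.004 -0.    -1.   ] q6 0.02 F [ 0.6 -0.8 -0. ] grip 0.0872
now-axes shift mm [-2.  79.  -0.1] turn rad -0.002 options [np.float64(-3.143), np.float64(3.14)]
```

```bash
python3 -m creep '[[[-1,25,0],0,1],[[0,25,0],0,1],[[0,17,0],0,1],[[0,8,0],0,1],[[0,0,0],0,1],[[0,0,0],0,1]]'
python3 - <<'E'
from rig import robot
from h import *
go(robot,[.648,.029,.012],np.radians(-8.2),np.pi)
E
```

```text
time: 19.5
position: [0.6479, 0.0293, 0.0149]
tool_rot: [0.705, -0.05, 0.052, -0.705]
ft_force: [-0.1, 0.5, -0.3]
grip_width: 0.0869
t 19.5 TCP mm [647.9  29.3  14.9] jaw deg -8.3 tilt [ 0.002 -0.    -1.   ] q6 0.02 F [-0.1  0.5 -0.3] grip 0.0869
now-axes shift mm [ 0.1  2.9 -0.3] turn rad -0.001 options [np.float64(-3.143), np.float64(3.141)]
```

```bash
python3 -m creep '[[[0,2,0],0,1],[[0,0,0],0,0],[[0,0,0],0,0],[[0,0,0],0,0],[[0,0,0],0,0],[[0,0,0],0,0],[[0,-12,0],0,0],[[0,0,0],0,0]]' 30;  python3 - <<'E'
from rig import robot
from h import *
go(robot,[.3785,-.3078,.15],np.radians(4.7),np.pi)
E
```

```text
time: 20.3
position: [0.6475, 0.0294, 0.025]
tool_rot: [0.705, -0.05, 0.051, -0.705]
ft_force: [0.9, -0.2, -2.8]
grip_width: 0.0595
t 20.3 TCP mm [647.5  29.4  25. ] jaw deg -8.2 tilt [ 0.001 -0.    -1.   ] q6 0.02 F [ 0.9 -0.2 -2.8] grip 0.0595
now-axes shift mm [-217.7 -125.4 -372.3] turn rad -0.226 options [np.float64(-3.368), np.float64(2.916)]
```

```bash
python3 -m creep '[[[0,-30,0],0,0],[[0,-45,0],0,0],[[0,-40,0],0,0],[[-22,-5,-37],0,0],[[-22,0,-37],0,0],[[-22,0,-37],0,0],[[-22,0,-37],0,0],[[-22,0,-37],0,0]]'; python3 -m creep '[[[-22,0,-37],0,0],[[-22,0,-37],0,0],[[-22,0,-37],0,0],[[-22,0,-37],0,0],[[-20,0,-37],-0.113,0],[[0,0,0],-0.113,0],[[0,0,0],0,0],[[0,0,0],0,0]]'
python3 - <<'E'
from rig import robot
from h import *
c=robot.camera("top");blobs(c,'blue',tool(robot)[0][2]-.013+.05)
cv2.imwrite('pics/b1.png',cv2.resize(c["pixels"][200:340,300:480,::-1],None,fx=4,fy=4))
go(robot,[.3785,-.3078,.03],np.radians(4.7),np.pi)
E
```

```text
time: 21.1
position: [0.5101, -0.1387, 0.144]
tool_rot: [0.705, -0.051, 0.051, -0.705]
ft_force: [-0.2, -0.5, -4.1]
grip_width: 0.06
time: 21.9
position: [0.3779, -0.3049, 0.1438]
tool_rot: [-0.706, -0.028, 0.028, 0.707]
ft_force: [0.0, 0.2, -4.0]
grip_width: 0.0598
blue px 17,373 A644 rect c 194,486 size 49x68 ang 3.2 centroid [190.3 483.7] corners [[168.0, 518.0], [172.0, 451.0], [221.0, 454.0], [217.0, 521.0]]
blue px 423,273 A115 rect c 403,-328 size 16x37 ang 5.7 centroid [ 402.9 -327.9] corners [[393.0, -311.0], [397.0, -347.0], [413.0, -346.0], [409.0, -309.0]]
blue px 376,277 A2443 rect c 394,-237 size 115x98 ang 4.5 centroid [ 393.8 -235. ] corners [[333.0, -192.0], [341.0, -290.0], [455.0, -281.0], [448.0, -183.0]]
blue px 256,22 A22590 rect c 923,24 size 1087x98 ang 89.9 centroid [923.   11.9] corners [[873.0, -519.0], [971.0, -519.0], [973.0, 568.0], [874.0, 568.0]]
t 21.9 TCP mm [ 378.2 -304.6  143.8] jaw deg 4.6 tilt [-0.     0.001 -1.   ] q6 -0.99 F [ 0.  -0.3 -3.8] grip 0.0592
now-axes shift mm [ 1.000e-01  1.138e+02 -3.300e+00] turn rad -0.001 options [np.float64(-3.143), np.float64(3.14)]
```

View pics/b1.png

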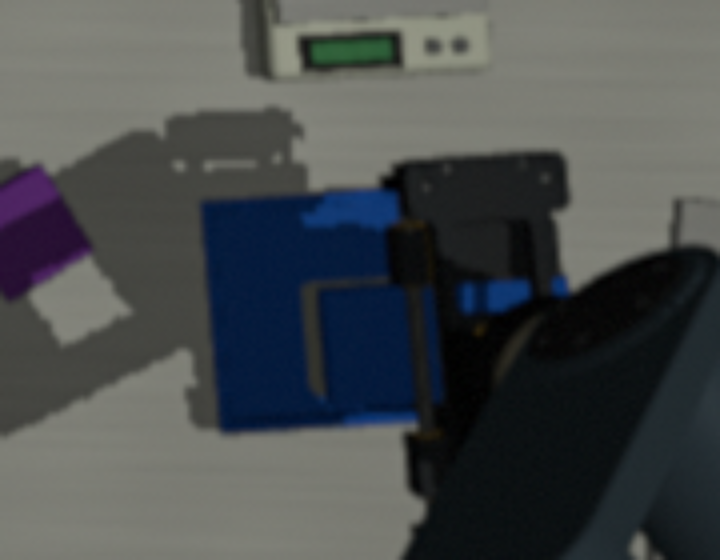

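The picture shows the blue tub over the blue tray with parallel sides. Its near end is at about (310,340) and the tray's left edge is at about (210,320). Lowering.

```bash
python3 -m creep '[[[0,30,-3],0,0],[[0,40,0],0,0],[[0,25,0],0,0],[[0,15,0],0,0],[[0,5,0],0,0],[[0,0,0],0,0],[[0,0,0],0,0],[[0,0,0],0,0]]';python3 - <<'E'
from rig import robot
from h import *
go(robot,[.3785,-.3078,.017],np.radians(4.7),np.pi)
E
```

```text
time: 22.75
position: [0.3791, -0.3089, 0.0298]
tool_rot: [0.707, 0.03, -0.029, -0.706]
ft_force: [-0.2, 0.4, -2.7]
grip_width: 0.06
t 22.8 TCP mm [ 379.1 -308.9   29.8] jaw deg 4.7 tilt [ 0.001 -0.002 -1.   ] q6 -1.00 F [-0.2  0.4 -2.7] grip 0.0600
now-axes shift mm [-0.5 12.8  1.2] turn rad 0.000 options [np.float64(-3.141), np.float64(3.142)]
```

```bash
python3 -m creep '[[[0,6,1],0,0],[[0,4,0],0,0],[[0,0,0],0,0],[[0,0,0],0,0],[[0,0,0],0,0]]'| egrep 'pos|ft'; for i in 1 2 3; do python3 -m creep '[[[0,1,0],0,0],[[0,0,0],0,0],[[0,0,0],0,0]]' | egrep 'pos|ft'; done
```

```text
position: [0.3783, -0.3075, 0.0188]
ft_force: [-0.8, -0.8, -3.9]
position: [0.3783, -0.3075, 0.0179]
ft_force: [-0.1, 0.2, -3.9]
position: [0.3783, -0.3074, 0.0168]
ft_force: [-0.8, 0.2, -3.4]
position: [0.3784, -0.3075, 0.016]
ft_force: [0.4, -0.4, -2.3]
```

```bash
python3 -m creep '[[[0,0.7,0],0,0],[[0,0,0],0,0],[[0,0,0],0,0]]' | egrep 'pos|ft'
```

```text
position: [0.3783, -0.3075, 0.0159]
ft_force: [-0.7, 0.7, 5.3]
```

```bash
python3 -m creep '[[[0,-0.6,0],0,0],[[0,0,0],0,1],[[0,0,0],0,1],[[0,0,0],0,1],[[0,0,0],0,1],[[0,0,0],0,1]]'; python3 -m creep '[[[0,-20,0],0,1],[[0,-40,0],0,1],[[0,-40,0],0,1],[[0,-40,0],0,1],[[0,0,0],0,1]]'
python3 - <<'E'
from rig import robot
from h import *
go(robot,[.4395,.0335,.18],np.radians(-10.4),np.pi)
E
```

```text
time: 25.05
position: [0.3783, -0.3075, 0.0157]
tool_rot: [-0.707, -0.029, 0.029, 0.707]
ft_force: [-0.0, -0.2, 0.1]
grip_width: 0.0856
time: 25.55
position: [0.3806, -0.3102, 0.1604]
tool_rot: [0.71, 0.031, -0.027, -0.703]
ft_force: [-0.5, -0.1, -0.1]
grip_width: 0.0871
t 25.6 TCP mm [ 380.6 -310.2  160.4] jaw deg 4.7 tilt [ 0.007 -0.009 -1.   ] q6 -0.99 F [-0.5 -0.1 -0.1] grip 0.0871
now-axes shift mm [ 87.1 -22.2 337.4] turn rad 0.264 options [np.float64(-2.878), np.float64(3.405)]
```

```bash
python3 -m creep '[[[11,-3,42],0,1],[[11,-3,42],0,1],[[11,-3,42],0,1],[[11,-3,42],0,1],[[11,-3,42],0,1],[[11,0,42],0,1],[[11,0,42],0,1],[[10,0,43],0,1]]'; python3 -m creep '[[[0,0,0],0.132,1],[[0,0,0],0.132,1],[[0,0,0],0,1],[[0,0,0],0,1]]';  python3 - <<'E'
from rig import robot
from h import *
c=robot.camera("top");blobs(c,'blue',.054)
blobs(c,'red',.05); cv2.imwrite('pics/b2.png',cv2.resize(c["pixels"][200:340,300:480,::-1],None,fx=4,fy=4))
go(robot,[.4395,.0335,.012],np.radians(-10.4),np.pi)
E
```

```text
time: 26.35
position: [0.437, 0.0373, 0.17]
tool_rot: [-0.706, -0.029, 0.029, 0.707]
ft_force: [0.7, -0.4, 0.6]
grip_width: 0.087
time: 26.75
position: [0.4369, 0.0356, 0.1702]
tool_rot: [-0.704, 0.064, -0.063, 0.704]
ft_force: [-0.5, -0.0, 0.4]
grip_width: 0.0869
blue px 18,373 A649 rect c 153,558 size 58x77 ang 3.5 centroid [147.6 555. ] corners [[121.0, 595.0], [126.0, 517.0], [184.0, 521.0], [179.0, 598.0]]
blue px 389,277 A4119 rect c 383,-295 size 131x166 ang 4.7 centroid [ 382.2 -295.6] corners [[310.0, -218.0], [324.0, -384.0], [455.0, -373.0], [441.0, -207.0]]
blue px 256,22 A22588 rect c 985,30 size 1244x112 ang 89.9 centroid [985.7  15.4] corners [[928.0, -592.0], [1040.0, -592.0], [1042.0, 651.0], [930.0, 652.0]]
red px 134,268 A3934 rect c 391,294 size 168x133 ang 83.8 centroid [390.8 294. ] corners [[317.0, 218.0], [448.0, 204.0], [466.0, 371.0], [335.0, 385.0]]
t 26.8 TCP mm [437.   35.4 170.3] jaw deg -10.3 tilt [-0.001  0.    -1.   ] q6 0.00 F [ 0.5  0.6 -0.6] grip 0.0872
now-axes shift mm [  3.  158.3  -1.4] turn rad 0.001 options [np.float64(-3.14), np.float64(3.143)]
```

View pics/b2.png

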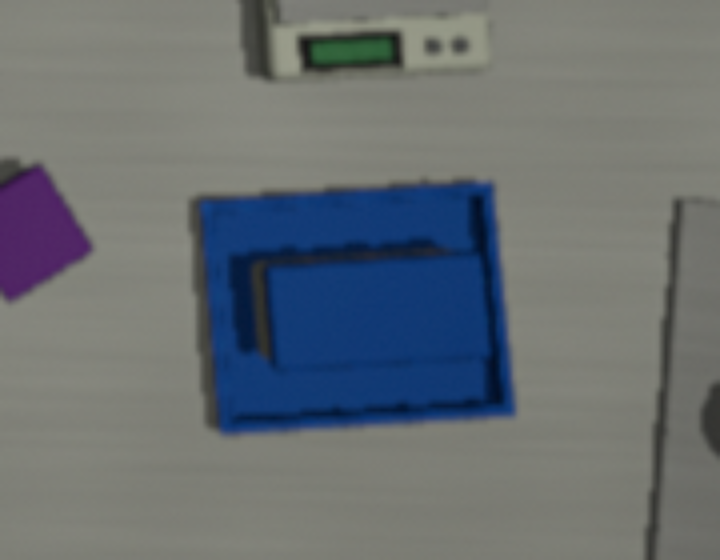

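The blue tub lies in its tray with parallel sides. Its lid corners are near crop pixels (272,262), (485,252), (490,355) and (275,368). I'll check the centre while going on to red.

```bash
python3 -m creep '[[[3,30,-1.4],0,1],[[0,40,0],0,1],[[0,30,0],0,1],[[0,0,0],0,1],[[0,0,0],0,1],[[0,0,0],0,1]]'
python3 - <<'E'
from rig import robot
from h import *
c=robot.camera("top")
f=lambda k,o,s,z:ray(c,np.array(k)/s+np.array(o)-.5+.5/s,z)[:,:2]*1000
w=f([(272,262),(485,252),(490,355),(275,368)],(300,200),4,.054); print(w.round(1).tolist(),w.mean(0))
# tray rim outer corners far (z .018) 
w=f([(493,184),(514,412)],(300,200),4,.018);v=f([(198,200),(222,430)],(300,200),4,.018);print(w.tolist(),v.tolist())
go(robot,[.4395,.0335,.012],np.radians(-10.4),np.pi)
E
```

```text
time: 27.4
position: [0.4411, 0.0332, 0.0719]
tool_rot: [0.704, -0.063, 0.065, -0.704]
ft_force: [0.4, 0.0, 0.2]
grip_width: 0.087
[[407.3, -248.0], [415.0, -369.1], [356.9, -371.0], [347.3, -249.4]] [ 381.60586396 -309.39120215]
[[452.52664402268226, -387.2665734197035], [319.3358678003208, -397.2683793911561]] [[440.3267921066808, -212.8548056212398], [305.5860307049835, -226.501336988048]]
t 27.4 TCP mm [441.2  33.3  72.2] jaw deg -10.4 tilt [ 0.003 -0.001 -1.   ] q6 0.00 F [-0.4 -0.1  0.6] grip 0.0873
now-axes shift mm [-1.9 60.1 -0.1] turn rad -0.000 options [np.float64(-3.142), np.float64(3.141)]
```

Blue is at (382,-309) against the tray centre (378,-308), about 4 mm off, so fine. Down on red.

```bash
python3 -m creep '[[[-1,25,0],0,1],[[0,20,0],0,1],[[0,10,0],0,1],[[0,4,0],0,1],[[0,0,0],0,1],[[0,0,0],0,1]]'
python3 - <<'E'
from rig import robot
from h import *
go(robot,[.4395,.0335,.012],np.radians(-10.4),np.pi)
E
```

```text
time: 28.05
position: [0.4396, 0.0337, 0.0125]
tool_rot: [0.704, -0.064, 0.065, -0.704]
ft_force: [-0.0, -0.4, -0.4]
grip_width: 0.0869
t 28.1 TCP mm [439.6  33.7  12.5] jaw deg -10.4 tilt [ 0.001 -0.    -1.   ] q6 0.00 F [-0.  -0.4 -0.4] grip 0.0869
now-axes shift mm [-0.1  0.5 -0.3] turn rad -0.000 options [np.float64(-3.142), np.float64(3.141)]
```

```bash
python3 -m creep '[[[0,0,0],0,0],[[0,0,0],0,0],[[0,0,0],0,0],[[0,0,0],0,0],[[0,0,0],0,0],[[0,0,0],0,0],[[0,-12,0],0,0],[[0,0,0],0,0]]' 30;  python3 - <<'E'
from rig import robot
from h import *
go(robot,[.387,.306,.15],np.radians(-6.1),np.pi)
E
```

```text
time: 28.85
position: [0.44, 0.0337, 0.0241]
tool_rot: [0.704, -0.063, 0.065, -0.704]
ft_force: [0.4, -0.5, -4.1]
grip_width: 0.0598
t 28.9 TCP mm [440.   33.7  24.1] jaw deg -10.4 tilt [ 0.002 -0.    -1.   ] q6 0.00 F [ 0.4 -0.5 -4.1] grip 0.0598
now-axes shift mm [-101.1 -126.1  258.3] turn rad -0.076 options [np.float64(-3.217), np.float64(3.066)]
```

```bash
python3 -m creep '[[[0,-30,0],0,0],[[0,-45,0],0,0],[[0,-35,0],0,0],[[-14.5,-5,37],0,0],[[-14.5,0,37],0,0],[[-14.5,0,37],0,0],[[-14.5,0,37],0,0],[[-14.5,0,37],0,0]]'; python3 -m creep '[[[-14.5,0,37],0,0],[[-14,0,36],0,0],[[0,0,0],-0.076,0],[[0,0,0],0,0],[[0,0,0],0,0]]'
python3 - <<'E'
from rig import robot
from h import *
go(robot,[.387,.306,.017],np.radians(-6.1),np.pi)
E
```

```text
time: 29.65
position: [0.4006, 0.2302, 0.1381]
tool_rot: [0.704, -0.064, 0.064, -0.704]
ft_force: [0.9, 0.4, -3.4]
grip_width: 0.0599
time: 30.15
position: [0.3859, 0.3054, 0.138]
tool_rot: [0.706, -0.038, 0.037, -0.706]
ft_force: [0.6, 0.2, -4.0]
grip_width: 0.0599
t 30.1 TCP mm [385.9 305.4 138. ] jaw deg -6.2 tilt [-0.001 -0.001 -1.   ] q6 0.55 F [ 0.6  0.2 -4. ] grip 0.0599
now-axes shift mm [  1.2 121.    0.8] turn rad -0.001 options [np.float64(-3.143), np.float64(3.141)]
```

```bash
python3 -m creep '[[[0,30,0],0,0],[[0,40,0],0,0],[[0,25,0],0,0],[[0,10,0],0,0],[[0,5,0],0,0],[[0,0,0],0,0],[[0,0,0],0,0],[[0,0,0],0,0]]';python3 - <<'E'
from rig import robot
from h import *
go(robot,[.387,.306,.017],np.radians(-6.1),np.pi)
E
```

```text
time: 30.95
position: [0.3873, 0.3062, 0.0299]
tool_rot: [-0.706, 0.037, -0.038, 0.707]
ft_force: [-0.3, -0.7, -3.4]
grip_width: 0.0599
t 30.9 TCP mm [387.3 306.2  29.9] jaw deg -6.1 tilt [ 0.002  0.001 -1.   ] q6 0.55 F [-0.3 -0.7 -3.4] grip 0.0599
now-axes shift mm [-0.3 12.9 -0.2] turn rad 0.000 options [np.float64(-3.141), np.float64(3.142)]
```

```bash
python3 -m creep '[[[0,6,0],0,0],[[0,5,0],0,0],[[0,0,0],0,0],[[0,0,0],0,0],[[0,0,0],0,0]]'| egrep 'pos|ft'; for i in 1 2; do python3 -m creep '[[[0,1,0],0,0],[[0,0,0],0,0],[[0,0,0],0,0]]' | egrep 'pos|ft'; done
```

```text
position: [0.3864, 0.3059, 0.0177]
ft_force: [0.4, -0.0, -3.0]
position: [0.3865, 0.3058, 0.0168]
ft_force: [0.1, 0.2, -3.6]
position: [0.3866, 0.3059, 0.0159]
ft_force: [-0.5, -0.5, -1.0]
```

```bash
python3 -m creep '[[[0,0.3,0],0,0],[[0,0,0],0,0],[[0,0,0],0,0]]' | egrep 'pos|ft'; python3 -m creep '[[[0,0,0],0,1],[[0,0,0],0,1],[[0,0,0],0,1],[[0,0,0],0,1],[[0,0,0],0,1]]'; python3 -m creep '[[[0,-20,0],0,1],[[0,-40,0],0,1],[[0,-40,0],0,1],[[0,-40,0],0,1],[[-6,0,-45],0,1],[[-6,0,-45],0,1],[[-6,0,-45],0,1],[[0,0,0],0,1]]'; python3 -m creep '[[[0,0,-45],0,1],[[0,0,-45],0,1],[[0,0,0],0,1]]'
python3 - <<'E'
from rig import robot
from h import *
c=robot.camera("top");im=c["pixels"][:,:,::-1]
blobs(c,'yellow',.105);blobs(c,'green',.095);blobs(c,'red',.018)
cv2.imwrite('pics/t9.png',cv2.resize(im,None,fx=1.5,fy=1.5)); cv2.imwrite('pics/r9.png',cv2.resize(im[220:310,85:185],None,fx=6,fy=6,interpolation=cv2.INTER_CUBIC))
c=robot.camera("scene");im=c["pixels"][:,:,::-1]; cv2.imwrite('pics/s9.png',cv2.resize(im[80:290,90:410],None,fx=2.4,fy=2.4))
E
```

```text
position: [0.3866, 0.3059, 0.0159]
ft_force: [-1.5, -1.0, 6.3]
time: 32.85
position: [0.3864, 0.3058, 0.0153]
tool_rot: [0.706, -0.038, 0.037, -0.706]
ft_force: [0.6, -0.4, 0.3]
grip_width: 0.0854
time: 33.65
position: [0.3512, 0.1698, 0.1553]
tool_rot: [0.707, -0.041, 0.038, -0.705]
ft_force: [-0.2, 0.9, 1.3]
grip_width: 0.0867
time: 33.95
position: [0.3452, 0.0805, 0.1555]
tool_rot: [0.706, -0.04, 0.04, -0.706]
ft_force: [-0.6, 1.0, -0.3]
grip_width: 0.0869
yellow px 119,173 A722 rect c 608,319 size 64x63 ang 72.3 centroid [607.5 318.6] corners [[568.0, 298.0], [628.0, 279.0], [647.0, 340.0], [588.0, 359.0]]
green px 399,176 A634 rect c 609,-309 size 59x59 ang 66.2 centroid [ 609.3 -308.8] corners [[571.0, -324.0], [624.0, -347.0], [648.0, -294.0], [594.0, -270.0]]
red px 134,268 A3912 rect c 388,304 size 173x137 ang 83.9 centroid [388.3 304.1] corners [[311.0, 225.0], [447.0, 210.0], [466.0, 383.0], [330.0, 397.0]]
```

View pics/t9.png

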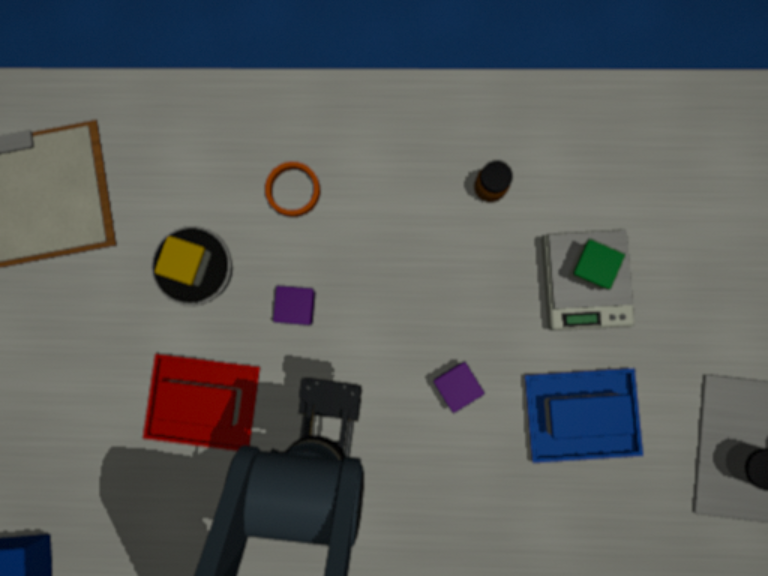

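View pics/r9.png

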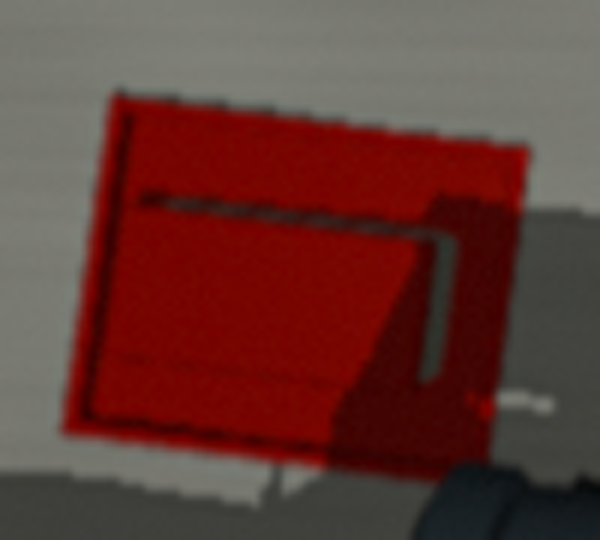

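View pics/s9.png

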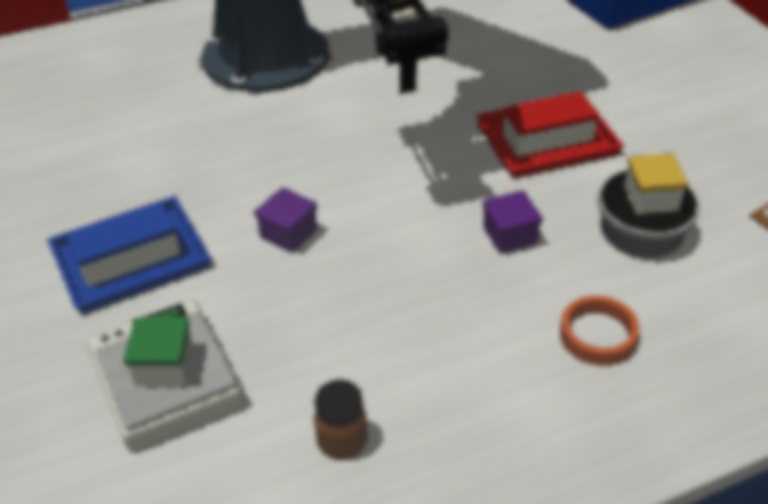

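All four tubs stand upright on their places, and the jar and tape look unmoved. The red lid's right end edge runs from about (437,238) to (420,382) in the crop. I'll compute its centre and compare the jar and tape with the first picture.

Run:
```python
from rig import robot
from h import *
c=robot.camera("top")
f=lambda k,o,s,z:ray(c,np.array(k)/s+np.array(o)-.5+.5/s,z)[:,:2]*1000
w=f([(437,238),(420,382)],(85,220),6,.054); print(w.round(1).tolist(),np.linalg.norm(w[0]-w[1]))
a=np.radians(83.9); print('red centre',w.mean(0)+62*np.array([np.cos(a),np.sin(a)]), 'edge ang',np.degrees(np.arctan2(*(w[0]-w[1])[::-1])))
a=cv2.imread('pics/top0.png').astype(int);b=c["pixels"][:,:,::-1].astype(int)
d=abs(a-b).max(2); print('tape diff',d[105:147,172:216].max(),'jar',d[100:138,305:345].max())
go(robot,[.39,.1,.2],0)
print(robot.hand_in())
```

```text
[[412.7, 238.5], [357.3, 243.4]] 55.551361077496196
red centre [391.59576618 302.61299985] edge ang -5.015891888616893
tape diff 5 jar 7
t 34.1 TCP mm [345.3  84.2 155.5] jaw deg -6.1 tilt [ 0.001  0.    -1.   ] q6 0.03 F [ 0.5  1.1 -0.3] grip 0.0870
now-axes shift mm [ 42.8 -44.4  20.5] turn rad -0.107 options [np.float64(-3.249), np.float64(3.035)]
the job is handed in; nothing more can be done
None
```

I placed all four tubs on their own spots and handed the job in at about 34 s. The arm was clear of everything and the gripper was open. The hand-in gave no verdict, so the figures below are my own last camera checks.

| Tub | Measured (mm) | Target (mm) | Off by |
|---|---|---|---|
| Yellow on turntable | (608, 319) | (606, 318) | about 2 mm |
| Green on scale pan | (609, -309) | (608, -312) | about 3 mm |
| Blue in blue tray | (382, -309) | (378, -308) | about 4 mm |
| Red in red tray | (392, 303) | (387, 306) | about 6 mm |

- **Turn in the trays:** The red tub's visible end edge was about 1° off its tray. I judged the blue tub by eye as parallel, after setting the jaws to the tray's angle.
- **Red measurement:** This is the weakest of the four. Only one end of the red lid could be told from the tray, and that edge measured 56 mm instead of 60 mm. The gripper's own position at release put it within about 1 mm of the tray centre.
- **Seated height:** I did not measure it with the cameras. I lowered each tub until the force reading showed contact, then released it.
- **Jar and tape:** Their areas in the top view were unchanged from the first picture.
- **Camera disagreement:** The scene and top cameras disagreed by about 4–6 mm on the small tubs' starting positions and up to about 9 mm on the trays. I used the top camera, and the grips confirmed it.

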